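# Fit the crank key and tip the nuts out of the dispenser

### The job

Pick the loose crank out of the clutter and push its square end fully home in the hub on the front of the nut dispenser, with the crank's arm to the left. Then let go, take it by its wooden grip and turn it clockwise, over the top, until it stops, so that all three walnuts tip into the tray. Leave the crank in the hub, and leave the garlic, onion, cup, pepper mill and lemon standing where they are.

Things in the scene. Friction and masses are not known exactly. Their poses are not given: they have to be found in the camera images.
- dispenser: Hand-cranked nut dispenser, fixed: open steel tray 150 x 112 x 28 mm (floor 4 mm), two white cheek plates 112 wide, up to 116 mm high at x = -65..-55 and 55..65 mm, clear side guards to y = +-55 mm, 52 to 112 mm high. Origin: centre of the underside; x points away from the operator, y to his left, z up. A steel hub stands out of the front cheek.
- socket (a point): Centre of the mouth of the square socket in the dark steel cylinder hub (52 mm diameter, 40 long), 105 mm in front of the dispenser's origin, 85 mm above the worktop. x points into the socket along the turning axis; y, z turn with the hub, parallel to the square's sides; at joint value 0 y is level to the left. Socket 20.5 mm square, 36 deep, mouth chamfered 3 mm.
- drum (a joint): Angle (rad) of the hub and the nut trough on it; 0 = trough mouth up; grows as the hub turns clockwise as seen by the operator (left, over the top, to the right); end stop at 3.0, trough mouth down. Starts between 0 and 0.25. Stiff: 0.25 N m, stays where left.
- crank: Loose flat Z-shaped steel crank, 0.23 kg. Origin on the axis of its square shank (18 mm square, x = -40 to +75 mm, the last 36 mm enter the socket, the last 8 taper to 13 mm), 9 mm above the worktop; x to the free end; a flat arm (10 x 18 mm) at x = -40..-30 mm runs to y = +75 mm, where a round wooden grip points back to -x. In the hub its y lies along the socket's y: arm to the left.
- crank_tip (a point): Centre of the free square end of the crank's shank, at x = 75 mm in the crank's frame.
- crank_handle (a point): Middle of the crank's wooden grip, on its axis, at (-73, 75, 0) mm in the crank's frame. The grip is 18 mm in diameter, 63 mm long, parallel to the shank, and spins freely on its pin, so the crank cannot be steered by it.
- walnut_1: A walnut, 27 mm ball of 14 g, one of three in the trough; origin at its centre.
- walnut_2: A walnut, 27 mm ball of 14 g, one of three in the trough; origin at its centre.
- walnut_3: A walnut, 27 mm ball of 14 g, one of three in the trough; origin at its centre.
- garlic: Bystander: garlic bulb, 60 x 57 x 58 mm; origin at the centre of its underside.
- onion: Bystander: brown onion, 73 x 75 x 77 mm; origin at the centre of its underside.
- espresso_cup: Bystander: small white cup with a handle, 63 x 92 x 51 mm; origin at the centre of its underside.
- pepper_mill: Bystander: wooden pepper mill, 58 mm diameter, 160 mm tall; origin at the centre of its underside.
- lemon: Bystander: lemon, 83 x 58 x 58 mm; origin at its underside.

How it is judged:
On the way, in this order (a step that is already met when the one before it is completed fails the run):
1. the crank's square end is home in the hub (at least 28 mm deep, in line), the hub not yet turned beyond 0.7 rad (x of crank_tip in the frame of socket above 0.028 m and y of crank_tip in the frame of socket between -0.006 and 0.006 m and z of crank_tip in the frame of socket between -0.006 and 0.006 m and angle between the x axis of crank and the x axis of socket, either way round below 0.25 rad and value of joint drum below 0.7 rad), for 0.2 s.
2. the crank is let go while it stands in the hub, the hub not yet turned beyond 0.7 rad (x of crank_tip in the frame of socket above 0.02 m and y of crank_tip in the frame of socket between -0.006 and 0.006 m and z of crank_tip in the frame of socket between -0.006 and 0.006 m and angle between the x axis of crank and the x axis of socket, either way round below 0.25 rad and value of joint drum below 0.7 rad and contact force between the fingers and crank below 0.1 N), for 0.1 s.
3. the hub is turned clockwise to its stop (beyond 2.75 rad) with the crank in it (x of crank_tip in the frame of socket above 0.02 m and y of crank_tip in the frame of socket between -0.006 and 0.006 m and z of crank_tip in the frame of socket between -0.006 and 0.006 m and angle between the x axis of crank and the x axis of socket, either way round below 0.25 rad and value of joint drum above 2.75 rad), for 0.2 s.
At the end, for the whole second after the job is handed in: the hub stands beyond 2.75 rad (stop at 3.0), the crank is still in it (tip at least 20 mm deep, within 6 mm of the axis and 0.25 rad of its direction) and at rest, and all three walnuts lie at rest in the tray (inside its outline, centres less than 50 mm above the worktop) (all of step 3 and linear speed of each of crank, walnut_1, walnut_2, walnut_3 below 0.03 m/s and x of walnut_1 in the frame of dispenser between -0.072 and 0.072 m and y of walnut_1 in the frame of dispenser between -0.053 and 0.053 m and z of each of walnut_1, walnut_2, walnut_3 in the frame of dispenser below 0.05 m and x of walnut_2 in the frame of dispenser between -0.072 and 0.072 m and y of walnut_2 in the frame of dispenser between -0.053 and 0.053 m and x of walnut_3 in the frame of dispenser between -0.072 and 0.072 m and y of walnut_3 in the frame of dispenser between -0.053 and 0.053 m); the robot touches nothing.
It fails at once if garlic is pushed more than 30 mm or tipped over (distance of garlic from where it was at the start of the episode above 0.03 m or angle between garlic's own z axis and vertical above 0.5 rad).
It fails at once if onion is pushed more than 30 mm or tipped over (distance of onion from where it was at the start of the episode above 0.03 m or angle between onion's own z axis and vertical above 0.5 rad).
It fails at once if espresso cup is pushed more than 30 mm or tipped over (distance of espresso_cup from where it was at the start of the episode above 0.03 m or angle between espresso_cup's own z axis and vertical above 0.5 rad).
It fails at once if pepper mill is pushed more than 30 mm or tipped over (distance of pepper_mill from where it was at the start of the episode above 0.03 m or angle between pepper_mill's own z axis and vertical above 0.5 rad).
It fails at once if lemon is pushed more than 30 mm (distance of lemon from where it was at the start of the episode above 0.03 m).
It also fails if it takes over 64 s, if anything falls off the work surface, if the arm or the gripper's body presses on something with over 40 N, if the wrist force passes 120 N, or if a joint passes its speed limit or range.

### The arm

A 6-joint arm with a two-finger parallel gripper is mounted at the origin on a cart in front of the work surface, level with it; the furniture and walls round the work are solid. World frame = base frame: x ahead of the robot, y to its left, z up, the work surface at z = 0. Lengths are in m, angles in rad, forces in N, time in s.
With the tool pointing down it reaches from about 0.4 to 0.825 m from the base axis. Payload 7 kg.
Tool frame: the origin (TCP) lies at the centre of the arm's flange, where the gripper is bolted on; the fingertips stand 173 mm ahead of it and the grasp point (between the pads) lies 155 mm ahead of it; z points along the fingers, y is the line along which they close (so a half turn about z gives the same grasp; the last joint's range is limited). The gripper opens to 85 mm and grips with 20 to 120 N. Pads are 22 mm wide; open, the fingers measure 114 mm over their backs; the gripper's body (76 mm by 85 mm) begins 54 mm behind the grasp point. The pads swing forward as they close: fully open they stand 13 mm farther back than shut.
Start: joints at [-0.922, 0.359, 0.012, 0, -1.224, -0.288], TCP at [0.238, -0.632, 0.405] pointing down, gripper open.
Joint ranges: [-3.07, 3.07], [-1.43, 2.12], [-1.02, 1.25], [-3.03, 1.67], [-3.05, -0], [-3.03, 3.03]. Speed limits (rad/s): [2.39, 2.39, 3.01, 3.14, 3.14, 3.14].

### API

Orientations are given as a rotation vector (axis times angle).
In Python, from rig import arm gives the robot as it stands. The module is installed in compiled form; this text tells all that it offers.
- The arm moves only by the tool servo_tool, never from a script. Its argument "deltas" is one flat list of numbers, 7 for each row, row after row: the opening, from 0 (shut) to 1 (fully open), then the shift along the world's x, y, z in cm, then the turn, a rotation vector about the world's x, y, z in degrees. In form: [claw, x, y, z, ax, ay, az, claw, x, y, z, ax, ay, az, ...]. A call has 1 to 20 rows; each row shifts and turns the commanded pose from where the row before left it; what a row does not reach is not made up. A row lasts 1/8 s, in which the tool goes at most 62.5 mm and 10.7 degrees, less where a joint would pass 70% of its speed; a pose out of reach is approached as far as the arm can. A call with a gripper value outside its range is refused whole. The fingers move at their own pace and stop on an object; "force" is the grip in N (left out, the last holds). Time passes only in rows, so rows that do not move let the fingers close. It gives the time, the measured TCP pose, the force, the opening and the grip force at its end, in the units of the state.
- arm.get_obs(): the state, without advancing time (a new reading comes with each control period).
- arm.read_camera(name): name is "scene" or "top"; returns a dict with "frame" (420x560x3 uint8, red, green, blue), "fx", "fy", "cx", "cy" (pixels), "k1" (the pictures are not rectified: a ray, as slopes to the right and down, at radius r is drawn at 1 + k1 r^2 times it, then the intrinsics apply), "position" and "attitude" of the camera in the world. Camera axes: x right, y down, z forward; pixel columns grow to the right and rows downward; lengths in m; the calibration is good to about 2 mm. A picture is of the moment at which its call begins. There is no depth.
- arm.close_job(): hands the job in; it is judged then, once.
The state is a dict: "time": time; "qpos": joint angles; "qd": joint speeds; "joint_efforts": joint torques, N m; "eef_pos": TCP position; "tcp_rot": TCP orientation; "ft_force": force on the tool from outside, world axes, zero at the start; "ft_torque": the same for the moment, N m; "grip_width": finger opening in m; "gripper_force": force on a finger pad.
Only numpy, scipy, OpenCV 4.12 (cv2) and the standard library are available. Lean on these libraries where they do the work, as an engineer would, in place of code of your own. Each camera call takes 0.05 s, during which the arm holds its last target. There are 200 camera calls.

## Working session

There is one attempt and no reset: what is moved stays moved. The work goes in short steps, Python scripts to look and compute and a tool call to move; the robot and the scene stay as the last step left them, time stands still between calls to the robot, and variables do not carry over. Pictures are saved under pics/ and viewed, at most 10 in all, crops included, and the job is handed in when it is done.

Besides the shell and the picture viewer there is one more tool, called after "Request:" by a JSON object that holds its "name" and its "arguments". servo_tool: Moves the arm, as the interface text tells. Its arguments: {"type":"object","properties":{"deltas":{"type":"array"},"force":{"type":"number"}},"required":["deltas"]}

```bash
mkdir -p pics; cat > h.py <<'E'
import numpy as np, cv2, json
from scipy.spatial.transform import Rotation as R
from rig import arm
def snap(name,fn):
    c=arm.read_camera(name); cv2.imwrite(f'pics/{fn}.png',c['frame'][:,:,::-1])
    d={k:np.array(v).tolist() for k,v in c.items() if k!='frame'}; json.dump(d,open(f'{name}.json','w')); return c
def cam(name):
    return json.load(open(f'{name}.json'))
def rot(c):
    a=np.array(c['attitude'],float)
    if a.shape==(3,3): return a
    if a.size==3: return R.from_rotvec(a).as_matrix()
    return R.from_quat(a).as_matrix()
def proj(c,P):
    p=(np.atleast_2d(P)-np.array(c['position']))@rot(c)
    s=p[:,:2]/p[:,2:]; r2=(s**2).sum(1,keepdims=True)
    s=s*(1+c['k1']*r2); return s*[c['fx'],c['fy']]+[c['cx'],c['cy']]
def ray(c,uv):
    K=np.array([[c['fx'],0,c['cx']],[0,c['fy'],c['cy']],[0,0,1]],float)
    s=cv2.undistortPoints(np.array(uv,float).reshape(-1,1,2),K,np.array([c['k1'],0,0,0.]))[:,0]
    return np.c_[s,np.ones(len(s))]@rot(c).T
def onz(c,uv,z):
    d=ray(c,uv); o=np.array(c['position']); return o+d*((z-o[2])/d[:,2:])
E
python3 - <<'E'
from h import *
for n in('scene','top'):
    c=snap(n,n+'0'); print({k:np.round(v,4).tolist() for k,v in c.items() if k!='frame'})
    cv2.imwrite(f'pics/{n}0b.png',cv2.resize(c['frame'][:,:,::-1],(800,600),interpolation=cv2.INTER_CUBIC))
print({k:np.round(v,4).tolist() for k,v in arm.get_obs().items()})
E
```

```text
{'fx': 490.1622, 'fy': 490.1622, 'cx': 277.6784, 'cy': 208.4134, 'k1': -0.1327, 'position': [-0.021, -1.191, 0.696], 'attitude': [-1.9878, 0.4349, -0.2779]}
{'fx': 501.2156, 'fy': 501.2156, 'cx': 281.508, 'cy': 212.4299, 'k1': 0.0319, 'position': [0.1678, 0.1062, 1.1883], 'attitude': [-1.74, 2.3546, -0.3942]}
{'time': 0.1, 'qpos': [-0.9219, 0.3593, 0.0111, -0.0003, -1.2241, -0.2881], 'qd': [0.0006, -0.0018, 0.0022, 0.0018, 0.0006, -0.0007], 'joint_efforts': [-0.0052, -58.4763, 29.4107, 6.9547, -0.0032, 0.0], 'eef_pos': [0.2382, -0.6314, 0.4038], 'tcp_rot': [0.5635, -3.0902, -0.0024], 'ft_force': [0.178, 0.3142, 0.1478], 'ft_torque': [0.0409, 0.0334, -0.0579], 'gripper_force': 0.0, 'grip_width': 0.0849}
```

View pics/scene0b.png

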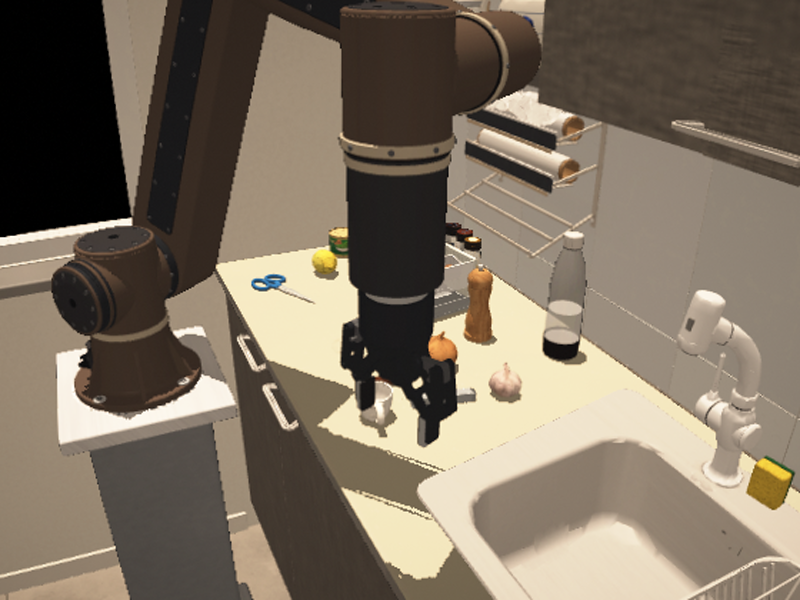

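View pics/top0b.png

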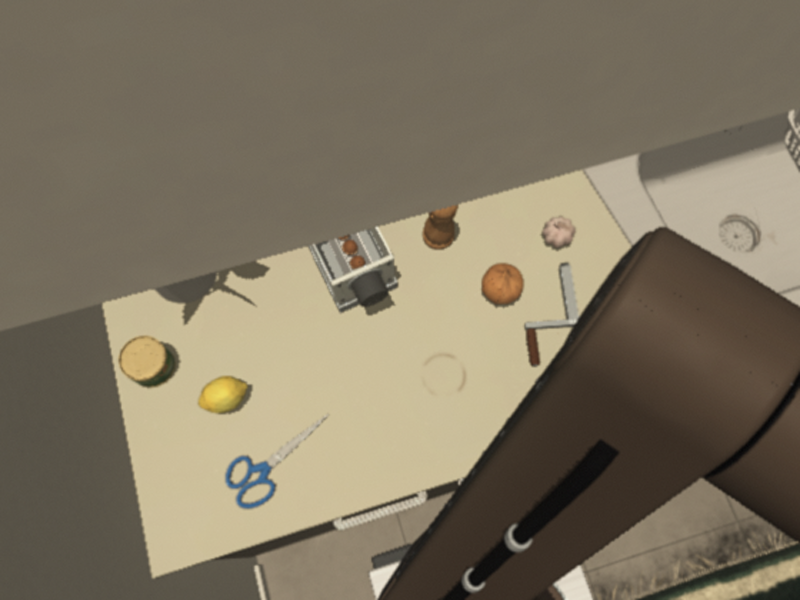

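The top view shows the crank with its tip at about (566,264), elbow (573,325), arm end (527,325) and grip down to (534,365). The hub is at (370,287), the garlic at (558,232) and the onion at (502,284). I'll enlarge both areas.

```bash
python3 - <<'E'
from h import *
f=cv2.imread('pics/top0.png')
def crop(x,y,w,h,s):
    return cv2.resize(f[y:y+h,x:x+w],None,fx=s,fy=s,interpolation=cv2.INTER_CUBIC)
a=crop(355,175,66,100,6);b=crop(212,150,66,100,6)
for im,(x,y) in((a,(355,175)),(b,(212,150))):
    for k in range(0,66,10): cv2.putText(im,str(x+k),(k*6,10),0,.35,(255,0,255),1);cv2.line(im,(k*6+3,12),(k*6+3,18),(255,0,255),1)
    for k in range(0,100,10): cv2.putText(im,str(y+k),(0,k*6+7),0,.35,(255,0,255),1)
cv2.imwrite('pics/crop1.png',np.hstack([a,b]))
E
```

```text
(no output)
```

View pics/crop1.png

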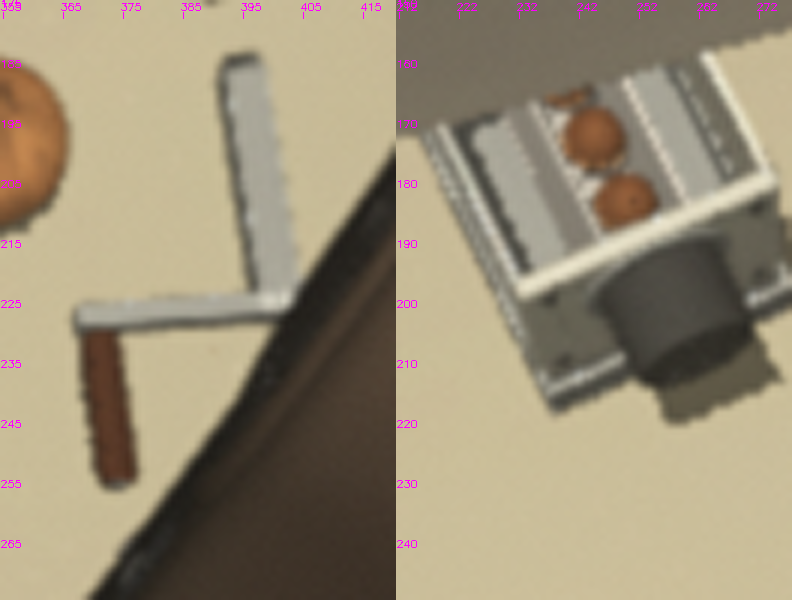

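```bash
cat > fit.py <<'E'
from h import *
from scipy.optimize import least_squares
def fit(c,uv,M,x0):
    M=np.array(M)/1000.; uv=np.array(uv)
    def W(p): 
        q=M.copy(); co,s=np.cos(p[2]),np.sin(p[2]); q[:,0]=p[0]+co*M[:,0]-s*M[:,1]; q[:,1]=p[1]+s*M[:,0]+co*M[:,1]; return q
    r=least_squares(lambda p:(proj(c,W(p))-uv).ravel(),x0,x_scale=[.01,.01,.1])
    return r.x,(proj(c,W(r.x))-uv).round(1).tolist()
E
python3 - <<'E'
from fit import *
c=cam('top')
cr=lambda X,Y,x0,y0:(x0+X/6-.4,y0+Y/6-.4)
uv=[cr(*p,355,175) for p in[(246,54),(261,180),(275,302),(98,313),(107,410)]]
print(onz(c,uv[1:2],.018))
print('crank',fit(c,uv,[(75,0,15.5),(20,0,18),(-35,0,18),(-35,75,18),(-73,75,9)],[.6,-.3,0]))
uv=[cr(X-396,Y,212,150) for X,Y in[(520,295),(776,183),(555,412),(436,130)]]
print('disp',fit(c,uv[:3],[(-65,56,116),(-65,-56,116),(-75,56,0)],[.7,0,0]))
for n,p in dict(garlic=(558,232),onion=(502,284),mill=(438,235),cup=(443,374),lemon=(223,395)).items():
    print(n,onz(c,[(p[0]*.7,p[1]*.7)],.03).round(3))
E
```

```text
[[ 0.47884043 -0.30108011  0.018     ]]
crank (array([ 0.46058316, -0.29735633, -0.24137529]), [[-0.4, 0.3], [0.2, -0.5], [0.9, 0.3], [-0.2, 0.1], [-0.5, -0.1]])
disp (array([0.64869546, 0.04505631, 0.15063198]), [[-0.5, 0.3], [1.2, -0.7], [-0.7, 0.3]])
garlic [[ 0.587 -0.32   0.03 ]]
onion [[ 0.523 -0.193  0.03 ]]
mill [[ 0.643 -0.116  0.03 ]]
cup [[ 0.403 -0.046  0.03 ]]
lemon [[0.475 0.308 0.03 ]]
```

```bash
python3 - <<'E'
from fit import *
c=cam('scene')
for n,p,z in(('cup',(376,400),.03),('onion',(442,350),.03),('garlic',(505,382),.03),('mill',(479,320),.06),('cupbottom',(372,420),0)):
    print(n,onz(c,[(p[0]*.7,p[1]*.7)],z).round(3))
# check predicted crank tip in scene
print(proj(c,[[.4606+.075*np.cos(.241),-.2974-.075*np.sin(.241),.0155]])/.7)
o=arm.get_obs(); y=R.from_rotvec(o['tcp_rot']).as_matrix()[:,1]; print(np.degrees(np.arctan2(-y[0],y[1])))
th=-.2414; g=np.array([.4606+.008*np.cos(th),-.2974+.008*np.sin(th)]); print('grasp',g, (g-o['eef_pos'][:2])*100)
E
```

```text
cup [[ 0.36  -0.291  0.03 ]]
onion [[ 0.54 -0.19  0.03]]
garlic [[ 0.588 -0.335  0.03 ]]
mill [[ 0.635 -0.163  0.06 ]]
cupbottom [[ 0.348 -0.302  0.   ]]
[[472.31350594 390.60948355]]
20.667848192547066
grasp [ 0.46836803 -0.2993125 ] [23.01504413 33.20496759]
```

Request:
{"name": "servo_tool", "arguments": {"deltas": [0.6, 2.3, 3.3, -0.5, 0, 0, -3.4, 0.6, 2.3, 3.3, -0.5, 0, 0, -3.4, 0.6, 2.3, 3.3, -0.5, 0, 0, -3.4, 0.6, 2.3, 3.3, -0.5, 0, 0, -3.4, 0.6, 2.3, 3.3, -1, 0, 0, -3.5, 0.6, 2.3, 3.3, -1, 0, 0, -3.5, 0.6, 2.3, 3.3, -1, 0, 0, -3.5, 0.6, 2.3, 3.3, -1, 0, 0, -3.5, 0.6, 2.3, 3.4, -1, 0, 0, -3.4, 0.6, 2.3, 3.4, -1, 0, 0, -3.4, 0.6, 0, 0, 0, 0, 0, 0, 0.6, 0, 0, 0, 0, 0, 0], "force": 60}}

```text
time: 1.6
eef_pos: [0.4682, -0.2994, 0.3245]
tcp_rot: [-0.374, -3.119, -0.0]
ft_force: [-0.1, -0.1, -0.2]
grip_width: 0.0511
gripper_force: 0.0
```

```bash
python3 - <<'E'
from h import *
o=arm.get_obs(); y=R.from_rotvec(o['tcp_rot']).as_matrix()[:,1]; print(o['eef_pos'],o['time'],np.degrees(np.arctan2(-y[0],y[1])),o['qpos'])
a=snap('top','top1')['frame'];b=snap('scene','scene1')['frame']
def cp(f,x,y,w,h,s): return cv2.resize(f[y:y+h,x:x+w,::-1],None,fx=s,fy=s,interpolation=cv2.INTER_CUBIC)
cv2.imwrite('pics/c2.png',np.hstack([cp(a,200,130,200,300,2),cp(b,200,140,200,300,2)]))
E
```

```text
[ 0.46823422 -0.29943459  0.32453647] 1.6 -13.663590540892967 [-2.16608434e-01  2.31283536e-01 -3.63971356e-01  3.12674148e-05
 -9.76157767e-01 -1.59268007e+00]Traceback (most recent call last):
  File "<stdin>", line 5, in <module>
    return _nx.concatenate(arrs, 1, dtype=dtype, casting=casting)
           ~~~~~~~~~~~~~~~^^^^^^^^^^^^^^^^^^^^^^^^^^^^^^^^^^^^^^^
ValueError: all the input array dimensions except for the concatenation axis must match exactly, but along dimension 0, the array at index 0 has size 580 and the array at index 1 has size 560
```

```bash
python3 - <<'E'
import cv2,numpy as np
a=cv2.imread('pics/top1.png');b=cv2.imread('pics/scene1.png')
def cp(f,x,y,w,h,s): return cv2.resize(f[y:y+h,x:x+w],None,fx=s,fy=s,interpolation=cv2.INTER_CUBIC)
cv2.imwrite('pics/c2.png',np.hstack([cp(a,210,130,220,180,2),cp(b,225,150,180,180,2)]))
E
```

```text
(no output)
```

View pics/c2.png

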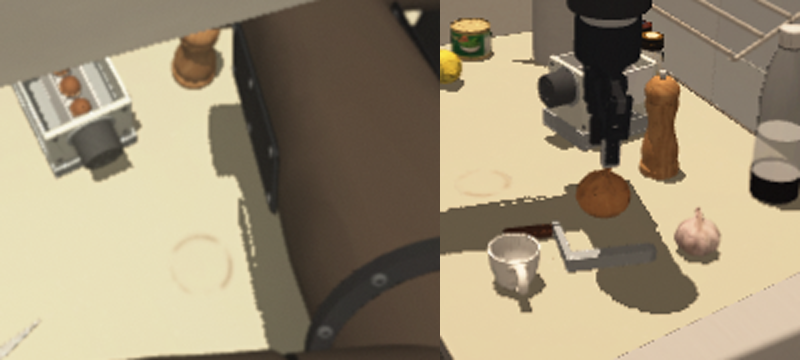

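In the scene crop, the crank's free end is at about (655,253), the elbow at (568,265) and the arm end at (555,226). The cup stands in front of the elbow, and the hub is at (557,87). I'll check these against the fit.

```bash
python3 - <<'E'
from fit import *
c=cam('scene'); t=-.2414; Rz=R.from_euler('z',t).as_matrix()
def P(x,y,z): return proj(c,(Rz@[x,y,0])/1e3+[.4606,-.2974,z/1e3])[0]
def crop(p): return (np.array(p)-[225,150])*2+[440,0]
for m in[(75,-6,15),(75,6,15),(-40,-9,18),(-30,-9,18),(-40,84,18),(-30,84,18),(-40,-9,0)]: print(m,crop(P(*m)).round(0))
d=R.from_euler('z',.1506).as_matrix()
for m in[(-105,0,85),(-105,26,85),(-105,-26,85),(-105,0,111),(-105,0,59),(-65,-56,116),(-65,56,116),(-75,-56,0),(-75,56,0)]:
    print('disp',m,crop(proj(c,d@np.array(m)/1e3+[.6487,.0451,0])[0]).round(0))
E
python3 - <<'E'
import cv2
f=cv2.imread('pics/scene1.png')
f=f[165:235,255:335]; cv2.imwrite('pics/c3.png',cv2.resize(f,(640,560),interpolation=cv2.INTER_CUBIC))
E
```

```text
(75, -6, 15) [653. 250.]
(75, 6, 15) [650. 245.]
(-40, -9, 18) [563. 259.]
(-30, -9, 18) [571. 258.]
(-40, 84, 18) [548. 219.]
(-30, 84, 18) [556. 219.]
(-40, -9, 0) [563. 271.]
disp (-105, 0, 85) [544.  91.]
disp (-105, 26, 85) [535.  85.]
disp (-105, -26, 85) [554.  97.]
disp (-105, 0, 111) [544.  75.]
disp (-105, 0, 59) [544. 106.]
disp (-65, -56, 116) [588.  79.]
disp (-65, 56, 116) [546.  54.]
disp (-75, -56, 0) [581. 150.]
disp (-75, 56, 0) [541. 123.]
```

View pics/c3.png

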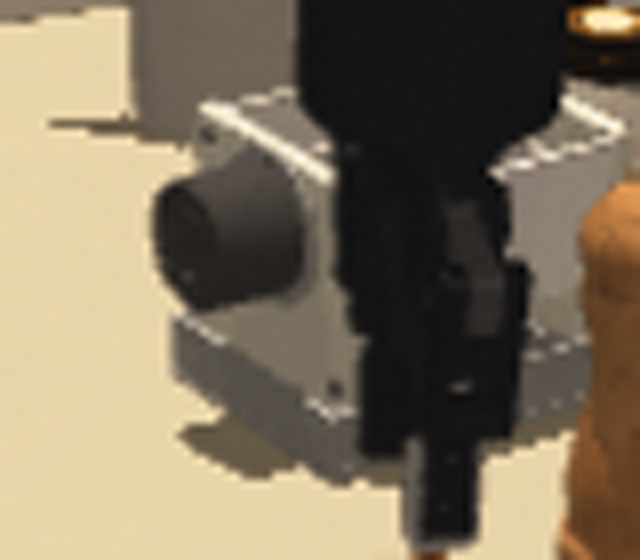

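Request:
{"name": "servo_tool", "arguments": {"deltas": [0.6, 0, 0, -3, 0, 0, 0, 0.6, 0, 0, -3, 0, 0, 0, 0.6, 0, 0, -3, 0, 0, 0, 0.6, 0, 0, -3, 0, 0, 0, 0.6, 0, 0, -2, 0, 0, 0, 0.6, 0, 0, -0.8, 0, 0, 0, 0.6, 0, 0, 0, 0, 0, 0, 0, 0, 0, 0, 0, 0, 0, 0, 0, 0, 0, 0, 0, 0, 0, 0, 0, 0, 0, 0, 0, 0, 0, 0, 0, 0, 0, 0, 0, 0, 0, 0, 0, 0, 0], "force": 80}}

```text
time: 3.2
eef_pos: [0.4686, -0.2997, 0.178]
tcp_rot: [0.374, 3.118, -0.001]
ft_force: [-1.2, -0.4, 5.7]
grip_width: 0.0153
gripper_force: 79.1
```

Request:
{"name": "servo_tool", "arguments": {"deltas": [0, 0, 0, 1, 0, 0, 0, 0, 0, 0, 3, 0, 0, 0, 0, 0, 0, 4, 0, 0, 0, 0, 0, 0, 4, 0, 0, 0, 0, 0, 0, 4, 0, 0, 0, 0, 0, 0, 0, 0, 0, 0]}}

```text
time: 3.95
eef_pos: [0.4689, -0.2997, 0.3408]
tcp_rot: [0.374, 3.112, -0.002]
ft_force: [-0.3, -0.5, -4.0]
grip_width: 0.0159
gripper_force: 78.5
```

```bash
python3 - <<'E'
from h import *
b=snap('scene','scene2')['frame']
cv2.imwrite('pics/c4.png',cv2.resize(b[130:330,200:400,::-1],(600,600),interpolation=cv2.INTER_CUBIC))
E
```

```text
(no output)
```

View pics/c4.png

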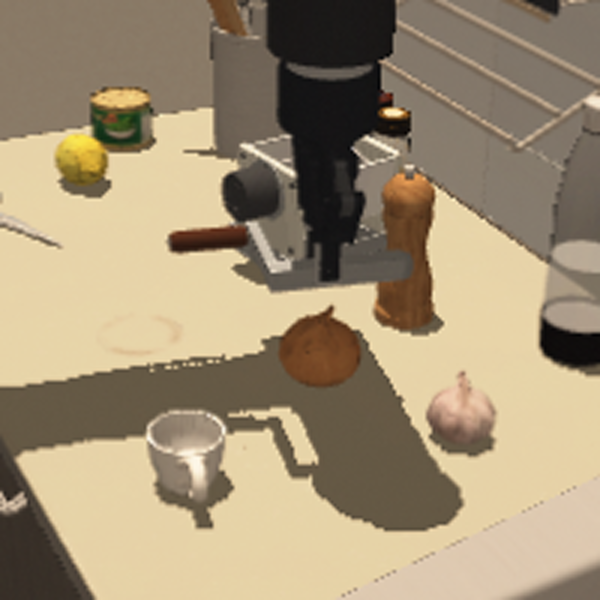

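```bash
cat > plan.py <<'E'
from h import *
from scipy.optimize import least_squares
cs,ct=cam('scene'),cam('top')
cr=lambda X,Y,x0,y0:(x0+X/6-.4,y0+Y/6-.4)
top=[((-65,56,116),cr(124,295,212,150)),((-65,-56,116),cr(380,183,212,150)),((-75,56,0),cr(159,412,212,150))]
sc=[((-65,56,116),(280.2,177.7)),((-75,56,0),(276.1,211.9)),((-75,-56,0),(297.7,225.2)),((-105,0,85),(278.1,194.6))]
def W(p,m): return R.from_euler('z',p[2]).apply(np.array(m)/1e3)+[p[0],p[1],0]
def res(p): return np.concatenate([(proj(c,W(p,[m]))-uv).ravel() for c,L in((ct,top),(cs,sc)) for m,uv in L])
E
python3 - <<'E'
from plan import *
r=least_squares(res,[.65,.045,.15],x_scale=[.01,.01,.1]); p=r.x; print(p.round(4),res(p).reshape(-1,2).round(1).tolist())
m=W(p,[-105,0,85]); print('mouth',m)
RX=R.from_euler('z',p[2])*R.from_euler('x',.12)
o=arm.get_obs(); Rt=R.from_rotvec(o['tcp_rot']); print(np.degrees(Rt.as_rotvec()))
print('tool rel crank rot', np.degrees((R.from_euler('z',-.2414).inv()*Rt).as_rotvec()))
for s in(.090,.060,.039):
    t=m+RX.apply([-s+.008,0,.169]); print(s,t, (t-o['eef_pos'])*100)
Rg=RX*R.from_euler('z',-.2414).inv()*Rt   # goal tool rot (keeps grasp)
print(np.degrees((Rg*Rt.inv()).as_rotvec()))
E
```

```text
[0.6507 0.0447 0.1587] [[-0.3, -0.4], [1.2, -1.8], [-0.5, -0.4], [-1.6, -0.5], [-0.2, -0.5], [-1.3, -0.1], [-0.1, 0.8]]
mouth [0.54703786 0.02808463 0.085     ]
[ 2.14943010e+01  1.78507134e+02 -1.77135129e-03]
tool rel crank rot [-1.55614107e-01  1.79797830e+02  3.66765854e-02]
0.09 [ 0.46926643 -0.0048534   0.25278466] [ 0.10801817 29.45478302 -8.57637289]
0.06 [ 4.98889316e-01 -1.11574637e-04  2.52784659e-01] [ 3.07030628 29.92896558 -8.57637289]
0.039 [0.51962533 0.0032077  0.25278466] [ 5.14390797 30.26089337 -8.57637289]
[ 6.91561698 -0.28603204 22.89789538]
```

Request:
{"name": "servo_tool", "arguments": {"deltas": [0, -0.9, 3, 0, 0, 0, 3.8, 0, 0, 4, 0, 0, 0, 3.8, 0, 0, 4.5, 0, 0, 0, 3.8, 0, 0, 4.5, 0, 0, 0, 3.8, 0, 0, 4.5, 0, 0, 0, 3.8, 0, 0, 4, 0, 0, 0, 3.9, 0, 0, 3, -1.5, 3.4, 0.5, 0, 0, 0, 1.8, -3, 3.4, 0.6, 0, 0, 0, 0, -3, 0, 0, 0, 0, 0, 0, -1.1, 0, 0, 0, 0, 0, 0, 0, 0, 0, 0, 0, 0, 0, 0, 0, 0, 0]}}

```text
time: 5.5
eef_pos: [0.4596, -0.0066, 0.2514]
tcp_rot: [0.25, -3.117, -0.188]
ft_force: [0.2, -0.2, -2.9]
grip_width: 0.0156
gripper_force: 78.8
```

```bash
python3 - <<'E'
from h import *
o=arm.get_obs(); print(o['eef_pos'],np.degrees(o['tcp_rot']),o['qpos'])
a=snap('top','top3')['frame'];b=snap('scene','scene3')['frame']
def cp(f,x,y,w,h,s): return cv2.resize(f[y:y+h,x:x+w,::-1],None,fx=s,fy=s,interpolation=cv2.INTER_CUBIC)
cv2.imwrite('pics/c5.png',np.hstack([cp(a,200,150,100,140,4),cp(b,230,150,100,140,4)]))
E
```

```text
[ 0.45960307 -0.00661241  0.25144593] [  14.32762506 -178.60722885  -10.74526246] [ 0.35450257  0.18046192 -0.57493097 -0.16469221 -0.79799207 -1.65111749]
```

View pics/c5.png

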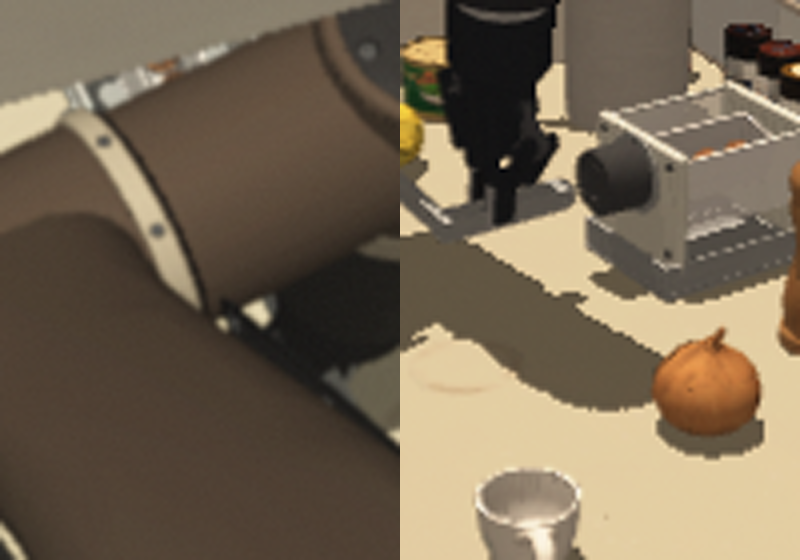

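```bash
python3 - <<'E'
from h import *
c=cam('scene'); f=cv2.imread('pics/scene3.png'); o=arm.get_obs()
s=8; x0,y0=232,170
im=cv2.resize(f[y0:y0+70,x0:x0+84],None,fx=s,fy=s,interpolation=cv2.INTER_CUBIC)
Rt=R.from_rotvec(o['tcp_rot']); Rc=Rt*R.from_rotvec([0,np.pi,0]).inv()
print(np.degrees(Rc.as_euler('zyx')))
def C(m): return Rc.apply(np.array(m)/1e3-[.008,0,.169])+o['eef_pos']
def px(P): return ((proj(c,P)-[x0,y0]+.5)*s).round().astype(int)
for L,col in(([(75,-6.5,6.5),(75,6.5,6.5),(75,6.5,-6.5),(75,-6.5,-6.5)],(0,0,255)),([(67,-9,9),(-40,-9,9),(-40,-9,-9),(67,-9,-9)],(0,200,0))):
    q=px(C(L)); print(((q)/s+[x0,y0]).tolist()); cv2.polylines(im,[q],True,col,1)
def D(m): return R.from_euler('z',.1587).apply(np.array(m)/1e3)+[.6507,.0447,0]
a=np.linspace(0,2*np.pi,40)
for x in(-105,-65):
  cv2.polylines(im,[px(D(np.c_[0*a+x,26*np.cos(a),85+26*np.sin(a)]))],True,(255,0,255),1)
cv2.polylines(im,[px(D([(-65,-56,116),(-65,56,116),(-65,56,28),(-65,-56,28)]))],True,(255,255,0),1)
print('tip',C([75,0,0]),'mouth',D([-105,0,85]))
cv2.imwrite('pics/c6.png',im)
E
```

```text
[9.10729998 1.00176386 6.82731216]
[[273.0, 197.25], [270.625, 195.25], [270.375, 199.0], [272.75, 201.0]]
[[271.25, 197.5], [239.875, 206.25], [239.75, 211.5], [270.875, 202.75]]
tip [0.52274808 0.02417822 0.08395887] mouth [0.54701948 0.02810636 0.085     ]
```

View pics/c6.png

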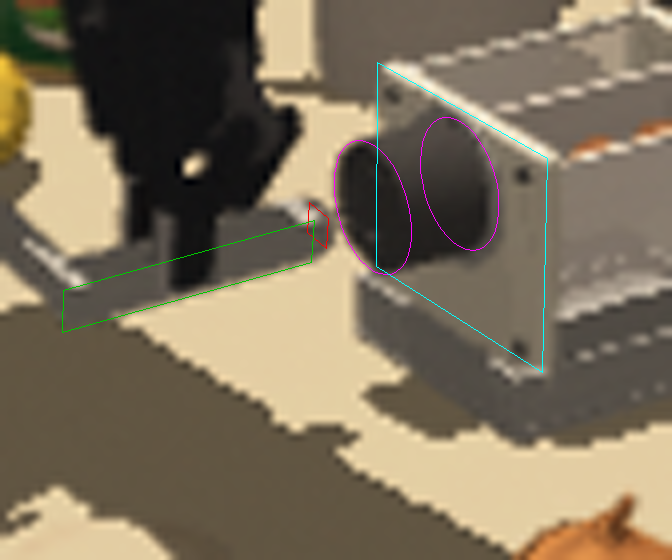

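The hub and crank overlays agree to within about 1 px, so the crank is lined up. I'll correct the 1° pitch and start the insertion.

Request:
{"name": "servo_tool", "arguments": {"deltas": [0, 0, 0, 0, 0.16, -1, 0, 0, 1, 0.16, 0, 0, 0, 0, 0, 0.7, 0.11, 0, 0, 0, 0, 0, 0.5, 0.08, 0, 0, 0, 0, 0, 0.5, 0.08, 0, 0, 0, 0, 0, 0, 0, 0, 0, 0, 0]}}

```text
time: 6.35
eef_pos: [0.4868, -0.0021, 0.2507]
tcp_rot: [-0.252, 3.117, 0.19]
ft_force: [0.5, 0.8, -1.2]
grip_width: 0.0158
gripper_force: 79.0
```

```bash
cat > tip.py <<'E'
from h import *
o=arm.get_obs(); Rt=R.from_rotvec(o['tcp_rot']); Rc=Rt*R.from_rotvec([0,np.pi,0]).inv()
D=R.from_euler('z',.1587); m=D.apply([-.105,0,.085])+[.6507,.0447,0]
t=Rc.apply([.067,0,-.169])+o['eef_pos']
print('tip in socket mm',(D.inv().apply(t-m)*1e3).round(1),'rot zyx',np.degrees(Rc.as_euler('zyx')).round(2),'f',o['ft_force'].round(1),o['ft_torque'].round(2),'w',o['grip_width'],'t',o['time'])
E
python3 tip.py
```

```text
tip in socket mm [ 5.8  0.  -0.8] rot zyx [9.23 0.08 6.96] f [ 0.5  0.8 -1.2] [-0.41 -0.29 -0.01] w 0.015805822889829704 t 6.35
```

Request:
{"name": "servo_tool", "arguments": {"deltas": [0, 0.4, 0.06, 0.08, 0, 0, 0, 0, 0.4, 0.06, 0, 0, 0, 0, 0, 0, 0, 0, 0, 0, 0]}}

```text
time: 6.72
eef_pos: [0.4947, -0.0009, 0.2515]
tcp_rot: [-0.252, 3.117, 0.19]
ft_force: [0.8, 0.2, -2.7]
grip_width: 0.0157
gripper_force: 78.9
```

```bash
python3 tip.py
```

```text
tip in socket mm [13.8  0.   0. ] rot zyx [9.23 0.07 6.97] f [ 0.8  0.2 -2.7] [-0.24 -0.18  0.06] w 0.01568206283494721 t 6.725
```

Request:
{"name": "servo_tool", "arguments": {"deltas": [0, 0.5, 0.08, 0, 0, 0, 0, 0, 0.5, 0.08, 0, 0, 0, 0, 0, 0, 0, 0, 0, 0, 0]}}

```text
time: 7.1
eef_pos: [0.5048, 0.0008, 0.2515]
tcp_rot: [-0.252, 3.117, 0.19]
ft_force: [0.4, 1.6, -2.6]
grip_width: 0.0154
gripper_force: 78.8
```

```bash
python3 tip.py
```

```text
tip in socket mm [24.  0. -0.] rot zyx [9.23 0.07 6.97] f [ 0.4  1.6 -2.6] [ 0.18 -0.12  0.12] w 0.015400363378271708 t 7.1
```

Request:
{"name": "servo_tool", "arguments": {"deltas": [0, 0.4, 0.06, 0, 0, 0, 0, 0, 0.4, 0.06, 0, 0, 0, 0, 0, 0.4, 0.06, 0, 0, 0, 0, 0, 0, 0, 0, 0, 0, 0]}}

```text
time: 7.6
eef_pos: [0.5138, 0.002, 0.251]
tcp_rot: [-0.252, 3.125, 0.19]
ft_force: [-14.9, 2.4, 9.9]
grip_width: 0.0158
gripper_force: 80.5
```

```bash
python3 tip.py
```

```text
tip in socket mm [31.7 -0.1 -1.1] rot zyx [9.18 0.52 6.92] f [-14.9   2.4   9.9] [1.09 5.02 0.85] w 0.01584552637507769 t 7.6
```

Request:
{"name": "servo_tool", "arguments": {"deltas": [0, 0.3, 0.05, 0.05, 0, 0, 0, 0, 0.2, 0.03, 0, 0, 0, 0, 0, 0, 0, 0, 0, 0, 0]}}

```text
time: 7.98
eef_pos: [0.5153, 0.0021, 0.2507]
tcp_rot: [0.25, -3.118, -0.189]
ft_force: [-28.7, 3.0, 19.7]
grip_width: 0.016
gripper_force: 81.7
```

```bash
python3 tip.py; python3 - <<'E'
from h import *
b=snap('scene','scene4')['frame']
cv2.imwrite('pics/c7.png',cv2.resize(b[165:235,235:330,::-1],None,fx=8,fy=8,interpolation=cv2.INTER_CUBIC))
D=R.from_euler('z',.1587); c=cam('scene')
P=D.apply([[x,y,z] for x,y,z in[(-.105,-.026,.085),(-.105,-.009,.094),(-.105-.079,-.009,.094),(-.105-.069,-.009,.094)]])+[.6507,.0447,0]
print((proj(c,P)-[235,165]+.5)*8)
E
```

```text
tip in socket mm [31.9 -0.2 -2. ] rot zyx [9.12 1.01 6.86] f [-28.7   3.   19.7] [1.62 9.93 1.52] w 0.015989785277126113 t 7.975
[[386.92980242 271.53245766]
 [361.40938608 233.76494978]
 [181.68755914 282.84545743]
 [204.98139638 276.48027999]]
```

View pics/c7.png

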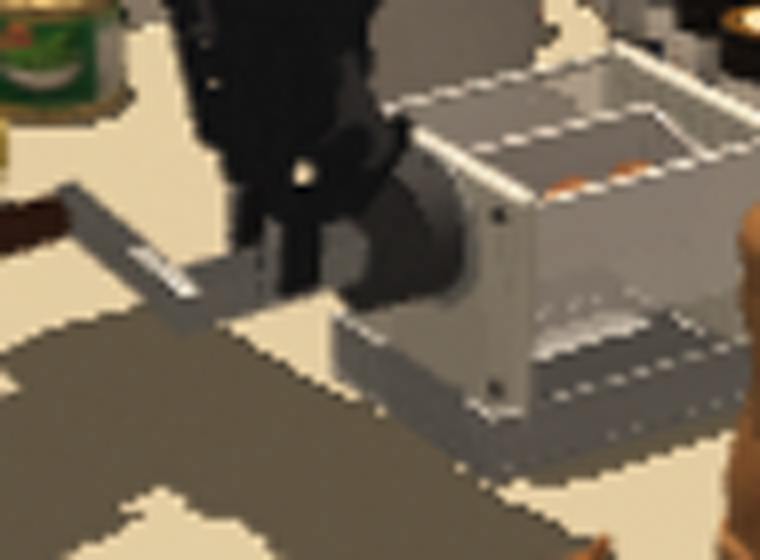

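Request:
{"name": "servo_tool", "arguments": {"deltas": [0, 0, 0, 0.2, 0.16, -1, 0, 0, 0, 0, 0, 0, 0, 0, 0, 0, 0, 0.1, 1, 0.16, 0, 0, 0, 0, 0, 0, 0, 0]}}

```text
time: 8.52
eef_pos: [0.5137, 0.0003, 0.2511]
tcp_rot: [-0.248, 3.122, 0.216]
ft_force: [-24.2, -7.5, 1.2]
grip_width: 0.0157
gripper_force: 79.5
```

```bash
python3 tip.py
```

```text
tip in socket mm [32.   0.8 -0.4] rot zyx [9.06 0.49 7.87] f [-24.2  -7.5   1.2] [-3.21  8.78  0.93] w 0.015695527634735678 t 8.525
```

Request:
{"name": "servo_tool", "arguments": {"deltas": [0, -0.3, -0.05, 0, 0, 0, 0, 0, 0, 0, 0, 0, 0, 0, 0.55, 0, 0, 0, 0, 0, 0, 0.55, 0, 0, 0, 0, 0, 0, 0.55, 0, 0, 0, 0, 0, 0, 0.55, 0, 0, 0, 0, 0, 0, 0.55, 0, 0.2, 2, 0, 0, 0, 0.55, 0, 0.3, 3, 0, 0, 0, 0.55, -1, 0.3, 4, -4, -0.6, 0, 0.55, -2, 0.3, 4, -4, -0.6, 0, 0.55, -4, 0, 2, 0, 0, 0, 0.55, 0, 0, 0, 0, 0, 0]}}

```text
time: 10.02
eef_pos: [0.4466, 0.0137, 0.4073]
tcp_rot: [-0.257, 3.093, 0.002]
ft_force: [1.5, -1.3, 0.5]
grip_width: 0.047
gripper_force: 0.0
```

```bash
python3 - <<'E'
from h import *
o=arm.get_obs(); print(o['eef_pos'],np.degrees(o['tcp_rot']),o['time'],o['ft_force'],o['grip_width'])
a=snap('top','top5')['frame'];b=snap('scene','scene5')['frame']
def cp(f,x,y,w,h,s): return cv2.resize(f[y:y+h,x:x+w,::-1],None,fx=s,fy=s,interpolation=cv2.INTER_CUBIC)
A=cp(a,200,150,100,140,4)[:560,:400]; B=cp(b,225,165,100,140,4); 
s=5;B=cp(b,232,168,80,112,5); 
D=R.from_euler('z',.1587); c=cam('scene')
cv2.imwrite('pics/c8.png',np.hstack([A,B]))
E
```

```text
[0.446615   0.01366152 0.40729263] [-1.47062516e+01  1.77201452e+02  1.17798652e-01] 10.025 [ 1.49477762 -1.3348412   0.49013373] 0.04704497598279735
```

View pics/c8.png

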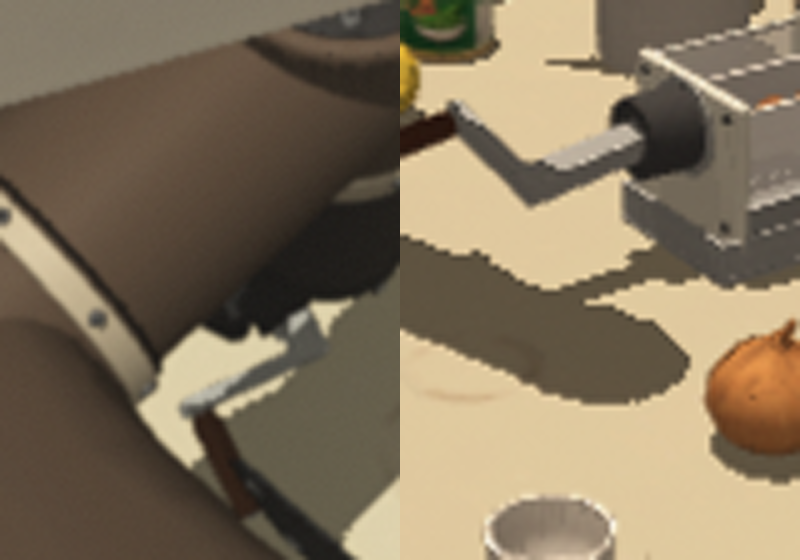

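The crank now stands in the hub by itself, with its arm to the left. In the right panel, the elbow's outer near corner is at about (528,203) at the bottom and the shank meets the hub face at about (641,140). I'll compare these with the model.

```bash
python3 - <<'E'
from h import *
D=R.from_euler('z',.1587); c=cam('scene')
m=D.apply([-.105,0,.085])+[.6507,.0447,0]
RX=D*R.from_euler('x',.12)
def q(x,y,z): return ((proj(c,RX.apply([x/1e3,y/1e3,z/1e3])+m)[0]-[232,168]+.5)*5+[400,0]).round(0)
for d in(28,32,36):
    o=d-75
    print(d,'outer near bottom',q(o-40,-9,-9),'outer near top',q(o-40,-9,9),'inner near top',q(o-30,-9,9),'arm end top outer',q(o-40,84,9),'handle',q(o-73,75,0))
print('entry top near',q(0,-9,9),'bot near',q(0,-9,-9),'hub bottom',q(0,0,-26))
c=cam('top'); 
for d in(28,36): print('top', ((proj(c,RX.apply([(d-75-104)/1e3,.075,0])+m)[0]-[200,150]+.5)*4), ((proj(c,RX.apply([(d-75-40)/1e3,.084,.009])+m)[0]-[200,150]+.5)*4),((proj(c,RX.apply([(d-75-40)/1e3,-.009,.009])+m)[0]-[200,150]+.5)*4))
E
```

```text
28 outer near bottom [516. 194.] outer near top [518. 167.] inner near top [532. 163.] arm end top outer [438.  97.] handle [397. 129.]
32 outer near bottom [522. 192.] outer near top [524. 166.] inner near top [538. 162.] arm end top outer [444.  96.] handle [403. 127.]
36 outer near bottom [528. 191.] outer near top [529. 164.] inner near top [544. 160.] arm end top outer [449.  94.] handle [409. 126.]
entry top near [642. 133.] bot near [640. 159.] hub bottom [629. 176.]
top [246.06605821 514.98575258] [183.11435184 415.18164304] [332.06342885 350.14711569]
top [239.83619174 502.11367225] [177.05527938 402.6114799 ] [325.83500774 337.97830622]
```

Request:
{"name": "servo_tool", "arguments": {"deltas": [0, -1.3, -0.3, 0, -0.3, 2.1, 0, 0, 0, 0, -4, 0, 0, 0, 0, 0, 0, -4, 0, 0, 0, 0, 0, 0, -4, 0, 0, 0, 0, 0, 0, -4, 0, 0, 0, 0, 0, 0, 0, 0, 0, 0, 0, 1, 0.16, 0, 0, 0, 0, 0, 0.5, 0.08, 0, 0, 0, 0, 0, 0, 0, 0, 0, 0], "force": 60}}

```text
schema error: expected a multiple of 7 numbers
```

```bash
python3 tip.py
```

```text
tip in socket mm [-26.9   1.6 154.1] rot zyx [ 9.46 -2.03  0.19] f [ 0.2  0.2 -0.3] [ 0.07  0.12 -0.05] w 0.047458100839657666 t 10.125
```

Request:
{"name": "servo_tool", "arguments": {"deltas": [0, -1.3, -0.3, 0, -0.3, 2.1, 0, 0, 0, 0, -4, 0, 0, 0, 0, 0, 0, -4, 0, 0, 0, 0, 0, 0, -4, 0, 0, 0, 0, 0, 0, -4, 0, 0, 0, 0, 0, 0, 0, 0, 0, 0, 0, 1, 0.16, 0, 0, 0, 0, 0, 0.5, 0.08, 0, 0, 0, 0, 0, 0, 0, 0, 0, 0, 0], "force": 60}}

```text
time: 11.25
eef_pos: [0.4512, 0.0133, 0.246]
tcp_rot: [0.257, -3.13, 0.003]
ft_force: [0.7, -0.4, 0.0]
grip_width: -0.0003
gripper_force: 0.0
```

```bash
python3 tip.py
```

```text
tip in socket mm [-30.2   0.6  -8.1] rot zyx [ 9.4   0.06 -0.12] f [ 0.7 -0.4  0. ] [ 0.03 -0.02  0.03] w -0.000328598706836068 t 11.25
```

Request:
{"name": "servo_tool", "arguments": {"deltas": [0, 0.4, 0.06, 0, 0, 0, 0, 0, 0.3, 0.05, 0, 0, 0, 0, 0, 0.3, 0.05, 0, 0, 0, 0, 0, 0, 0, 0, 0, 0, 0]}}

```text
time: 11.75
eef_pos: [0.458, 0.0137, 0.2441]
tcp_rot: [0.255, -3.121, 0.007]
ft_force: [-9.2, -1.0, 5.4]
grip_width: -0.0
gripper_force: 4.8
```

```bash
python3 tip.py
```

```text
tip in socket mm [-24.9  -0.5 -10.6] rot zyx [ 9.35  0.54 -0.3 ] f [-9.2 -1.   5.4] [-0.19  3.46  0.01] w -2.033089685284083e-05 t 11.75
```

Request:
{"name": "servo_tool", "arguments": {"deltas": [0, 0.3, 0.05, 0.1, 0.08, -0.5, 0, 0, 0.3, 0.05, 0.1, 0.08, -0.5, 0, 0, 0, 0, 0, 0, 0, 0, 0, 0, 0, 0, 0, 0, 0]}}

```text
time: 12.25
eef_pos: [0.4584, 0.0126, 0.2433]
tcp_rot: [0.251, -3.125, 0.009]
ft_force: [-28.2, -1.0, 7.0]
grip_width: -0.0001
gripper_force: 13.6
```

```bash
python3 tip.py
```

```text
tip in socket mm [-24.2  -2.1 -11.2] rot zyx [ 9.19  0.36 -0.38] f [-28.2  -1.    7. ] [-0.12 10.03  0.04] w -0.00013896409486151761 t 12.25
```

Request:
{"name": "servo_tool", "arguments": {"deltas": [0, -1.0, -0.16, 0, -0.16, 1, 0, 0, -1.5, -0.2, 0, 0, 0, 0, 0.5, 0, 0, 4, 0, 0, 0, 0.5, 0, 0, 5, 0, 0, 0, 0.5, 0, 3, 3, 0, 0, 0, 0.5, -0.5, 4.5, 0, 0, 0, 0, 0.5, 0, 0, 0, 0, 0, 0]}}

```text
time: 13.12
eef_pos: [0.436, 0.0891, 0.368]
tcp_rot: [0.262, -3.13, 0.002]
ft_force: [0.0, 0.0, 0.5]
grip_width: 0.0425
gripper_force: 0.0
```

```bash
python3 tip.py; python3 -c "
from h import *
o=arm.get_obs();print((np.array([.4316,.085,.25])-o['eef_pos'])*100)
b=snap('scene','scene6')['frame']"
```

```text
tip in socket mm [-33.1  78.1 114. ] rot zyx [ 9.58  0.01 -0.06] f [0.  0.  0.5] [-0.02  0.02 -0.  ] w 0.042507721769436964 t 13.125
[ -0.43581164  -0.40521468 -11.7974295 ]
```

Request:
{"name": "servo_tool", "arguments": {"deltas": [0.5, -0.4, -0.4, -3, 0, 0, -0.5, 0.5, 0, 0, -4, 0, 0, 0, 0.5, 0, 0, -3, 0, 0, 0, 0.5, 0, 0, -2, 0, 0, 0, 0.5, 0, 0, 0, 0, 0, 0, 0, 0, 0, 0, 0, 0, 0, 0, 0, 0, 0, 0, 0, 0, 0, 0, 0, 0, 0, 0, 0, 0, 0, 0, 0, 0, 0, 0], "force": 25}}

```text
time: 14.3
eef_pos: [0.4327, 0.0833, 0.2476]
tcp_rot: [0.245, -3.13, 0.003]
ft_force: [2.4, -0.3, 0.9]
grip_width: 0.0169
gripper_force: 24.9
```

```bash
python3 tip.py; python3 -c "
from h import *
o=arm.get_obs();print(o['eef_pos'])"
```

```text
tip in socket mm [-37.4  72.   -6.5] rot zyx [ 8.94  0.08 -0.13] f [ 2.4 -0.3  0.9] [-0.45 -1.06  0.09] w 0.01686874071009157 t 14.3
[0.43272184 0.08326231 0.24763648]
```

```bash
python3 - <<'E'
import numpy as np
ph=np.r_[np.arange(.12,3.05,.12)]
y=7.5*np.cos(ph);z=7.5*np.sin(ph)
for i in range(1,len(ph)): print(round(ph[i],2),[0,round(-.158*(y[i]-y[i-1]),2),round(.987*(y[i]-y[i-1]),2),round(z[i]-z[i-1],2),0,0,0])
E
```

```text
0.24 [0, np.float64(0.03), np.float64(-0.16), np.float64(0.88), 0, 0, 0]
0.36 [0, np.float64(0.04), np.float64(-0.26), np.float64(0.86), 0, 0, 0]
0.48 [0, np.float64(0.06), np.float64(-0.36), np.float64(0.82), 0, 0, 0]
0.6 [0, np.float64(0.07), np.float64(-0.46), np.float64(0.77), 0, 0, 0]
0.72 [0, np.float64(0.09), np.float64(-0.54), np.float64(0.71), 0, 0, 0]
0.84 [0, np.float64(0.1), np.float64(-0.62), np.float64(0.64), 0, 0, 0]
0.96 [0, np.float64(0.11), np.float64(-0.7), np.float64(0.56), 0, 0, 0]
1.08 [0, np.float64(0.12), np.float64(-0.76), np.float64(0.47), 0, 0, 0]
1.2 [0, np.float64(0.13), np.float64(-0.81), np.float64(0.38), 0, 0, 0]
1.32 [0, np.float64(0.14), np.float64(-0.85), np.float64(0.28), 0, 0, 0]
1.44 [0, np.float64(0.14), np.float64(-0.87), np.float64(0.17), 0, 0, 0]
1.56 [0, np.float64(0.14), np.float64(-0.89), np.float64(0.06), 0, 0, 0]
1.68 [0, np.float64(0.14), np.float64(-0.89), np.float64(-0.04), 0, 0, 0]
1.8 [0, np.float64(0.14), np.float64(-0.88), np.float64(-0.15), 0, 0, 0]
1.92 [0, np.float64(0.14), np.float64(-0.85), np.float64(-0.26), 0, 0, 0]
2.04 [0, np.float64(0.13), np.float64(-0.81), np.float64(-0.36), 0, 0, 0]
2.16 [0, np.float64(0.12), np.float64(-0.77), np.float64(-0.45), 0, 0, 0]
2.28 [0, np.float64(0.11), np.float64(-0.71), np.float64(-0.54), 0, 0, 0]
2.4 [0, np.float64(0.1), np.float64(-0.64), np.float64(-0.63), 0, 0, 0]
2.52 [0, np.float64(0.09), np.float64(-0.56), np.float64(-0.7), 0, 0, 0]
2.64 [0, np.float64(0.08), np.float64(-0.47), np.float64(-0.76), 0, 0, 0]
2.76 [0, np.float64(0.06), np.float64(-0.38), np.float64(-0.81), 0, 0, 0]
2.88 [0, np.float64(0.04), np.float64(-0.28), np.float64(-0.85), 0, 0, 0]
3.0 [0, np.float64(0.03), np.float64(-0.18), np.float64(-0.88), 0, 0, 0]
```

Request:
{"name": "servo_tool", "arguments": {"deltas": [0, 0.03, -0.16, 0.88, 0, 0, 0, 0, 0.04, -0.26, 0.86, 0, 0, 0, 0, 0.06, -0.36, 0.82, 0, 0, 0, 0, 0.07, -0.46, 0.77, 0, 0, 0, 0, 0.09, -0.54, 0.71, 0, 0, 0, 0, 0.1, -0.62, 0.64, 0, 0, 0, 0, 0, 0, 0, 0, 0, 0], "force": 35}}

```text
time: 15.18
eef_pos: [0.4348, 0.0588, 0.2942]
tcp_rot: [0.242, -3.127, 0.002]
ft_force: [-9.1, 6.5, 3.0]
grip_width: 0.0168
gripper_force: 36.4
```

```bash
cat > st.py <<'E'
from h import *
o=arm.get_obs(); D=R.from_euler('z',.1587); m=D.apply([-.105,0,.085])+[.6507,.0447,0]
g=D.inv().apply(o['eef_pos']-m)*1e3-[0,0,156]
print('handle',g.round(1),'r',np.hypot(g[1],g[2]).round(1),'phi',np.arctan2(g[2],g[1]).round(2),'f',D.inv().apply(o['ft_force']).round(1),o['ft_torque'].round(2),o['grip_width'],o['time'])
snap('scene','s_%d'%(o['time']*100)); snap('top','t_%d'%(o['time']*100))
E
python3 st.py
```

```text
handle [-105.9   48.1   53.2] r 71.7 phi 0.84 f [-8.   7.8  3. ] [2.47 3.33 0.1 ] 0.016786941275471118 15.175
```

Request:
{"name": "servo_tool", "arguments": {"deltas": [0, 0.09, -0.6, 0.63, 0, 0, 0, 0, 0.1, -0.68, 0.57, 0, 0, 0, 0, 0.11, -0.81, 0.38, 0, 0, 0, 0, 0.12, -0.85, 0.28, 0, 0, 0, 0, 0.12, -0.87, 0.17, 0, 0, 0, 0, 0.12, -0.89, 0.06, 0, 0, 0, 0, 0, 0, 0, 0, 0, 0]}}

```text
time: 16.15
eef_pos: [0.4426, 0.0114, 0.3148]
tcp_rot: [0.242, -3.129, 0.005]
ft_force: [-2.9, 3.4, 1.8]
grip_width: 0.0165
gripper_force: 35.7
```

```bash
python3 st.py
```

```text
handle [-105.7    0.    73.8] r 73.8 phi 1.57 f [-2.4  3.8  1.8] [ 0.92  1.27 -0.04] 0.01647762111647611 16.15
```

Request:
{"name": "servo_tool", "arguments": {"deltas": [0, 0.14, -0.89, -0.04, 0, 0, 0, 0, 0.14, -0.88, -0.15, 0, 0, 0, 0, 0.14, -0.85, -0.26, 0, 0, 0, 0, 0.13, -0.81, -0.36, 0, 0, 0, 0, 0.12, -0.77, -0.45, 0, 0, 0, 0, 0.11, -0.71, -0.54, 0, 0, 0, 0, 0, 0, 0, 0, 0, 0]}}

```text
time: 17.12
eef_pos: [0.4513, -0.0373, 0.2963]
tcp_rot: [0.243, -3.13, 0.004]
ft_force: [1.2, 4.6, -1.8]
grip_width: 0.0164
gripper_force: 35.3
```

```bash
python3 st.py
```

```text
handle [-104.9  -49.4   55.3] r 74.1 phi 2.3 f [ 1.9  4.4 -1.8] [ 1.84 -0.34 -0.02] 0.01644106446686281 17.125
```

Request:
{"name": "servo_tool", "arguments": {"deltas": [0, 0.13, -0.64, -0.63, 0, 0, 0, 0, 0.12, -0.56, -0.7, 0, 0, 0, 0, 0.11, -0.47, -0.76, 0, 0, 0, 0, 0.09, -0.38, -0.81, 0, 0, 0, 0, 0.07, -0.28, -0.85, 0, 0, 0, 0, 0.03, -0.15, -0.7, 0, 0, 0, 0, 0, 0, 0, 0, 0, 0]}}

```text
time: 18.1
eef_pos: [0.4574, -0.0615, 0.2522]
tcp_rot: [0.245, -3.131, 0.004]
ft_force: [1.8, 7.8, 1.2]
grip_width: 0.0164
gripper_force: 35.7
```

```bash
python3 st.py
```

```text
handle [-102.7  -74.3   11.2] r 75.1 phi 2.99 f [3.  7.4 1.2] [ 2.78 -0.32  0.05] 0.016439957590923232 18.1
```

Request:
{"name": "servo_tool", "arguments": {"deltas": [0, 0.02, 0.1, -0.5, 0, 0, 0, 0, 0, 0.05, -0.5, 0, 0, 0, 0, 0, 0, 0, 0, 0, 0]}}

```text
time: 18.58
eef_pos: [0.4568, -0.0604, 0.2421]
tcp_rot: [0.244, -3.13, 0.005]
ft_force: [2.3, 1.9, 2.7]
grip_width: 0.0164
gripper_force: 35.4
```

```bash
python3 st.py
```

```text
handle [-103.1  -73.1    1.1] r 73.2 phi 3.13 f [2.6 1.5 2.7] [ 0.72 -0.61 -0.32] 0.016421056784910435 18.575
```

Request:
{"name": "servo_tool", "arguments": {"deltas": [0, 0.05, 0.03, -0.4, 0, 0, 0, 0, 0.05, 0.05, -0.4, 0, 0, 0, 0, 0, 0, 0, 0, 0, 0]}}

```text
time: 19.05
eef_pos: [0.4572, -0.0598, 0.234]
tcp_rot: [0.244, -3.128, 0.005]
ft_force: [-0.2, -0.5, 6.2]
grip_width: 0.0165
gripper_force: 36.0
```

```bash
python3 st.py
```

```text
handle [-102.6  -72.6   -7. ] r 72.9 phi -3.05 f [-0.3 -0.5  6.2] [-0.32  0.07 -0.38] 0.016543581136439858 19.05
```

Request:
{"name": "servo_tool", "arguments": {"deltas": [0, 0, 0.05, -0.4, 0, 0, 0, 0, 0, 0.05, -0.3, 0, 0, 0, 0, 0, 0, 0, 0, 0, 0]}}

```text
time: 19.52
eef_pos: [0.4574, -0.0592, 0.2281]
tcp_rot: [0.245, -3.129, 0.007]
ft_force: [-2.1, -5.7, 19.3]
grip_width: 0.0169
gripper_force: 37.3
```

```bash
python3 st.py
```

```text
handle [-102.3  -72.1  -12.9] r 73.2 phi -2.96 f [-3.  -5.3 19.3] [-1.83  0.88 -0.37] 0.016890011611811206 19.525
```

Request:
{"name": "servo_tool", "arguments": {"deltas": [0, 0, 0, 0.4, 0, 0, 0, 0, 0, 0, 0, 0, 0, 0, 0.5, 0, 0, 0, 0, 0, 0, 0.5, 0, 0, 0, 0, 0, 0, 0.5, 0, 0, 0, 0, 0, 0, 0.5, 0, 0, 2, 0, 0, 0, 0.5, 0, 0, 4, 0, 0, 0, 0.5, 0, 0, 5, 0, 0, 0, 0.5, 0, -5, 5, 0, 0, 0, 0.5, 0, -6, 0, 0, 0, 0, 0.5, 0, -6, 0, 0, 0, 0, 0.5, 0, -6, 0, 0, 0, 0, 0.5, 0, -6, 0, 0, 0, 0, 0.5, 0, 0, 0, 0, 0, 0]}}

```text
time: 21.38
eef_pos: [0.4566, -0.3461, 0.3841]
tcp_rot: [0.236, -3.127, 0.004]
ft_force: [-0.2, 0.7, -1.6]
grip_width: 0.0429
gripper_force: 0.0
```

```bash
python3 - <<'E'
from h import *
o=arm.get_obs(); print(o['eef_pos'],o['time'],o['ft_force'].round(1))
a=snap('top','top9')['frame']; b=snap('scene','scene9')['frame']
D=R.from_euler('z',.1587); m=D.apply([-.105,0,.085])+[.6507,.0447,0]
# walnut-brown pixels: compare trough/tray, print blobs
for n,f in(('top',a),('scene',b)):
    h=cv2.cvtColor(f,cv2.COLOR_RGB2HSV); mk=cv2.inRange(h,(3,110,60),(16,255,230))
    k,l,s,ce=cv2.connectedComponentsWithStats(mk); print(n,[(s[i].tolist(),ce[i].round(0).tolist()) for i in range(1,k) if s[i,4]>8])
    c=cam(n)
    for r in(3.0,3.15,3.25):
        RX=D*R.from_euler('x',r); print(r,proj(c,RX.apply(np.array([[-79,0,9],[-73,75,0],[-143,75,0],[-83,75,0]])/1e3)+m).round(0).tolist())
    print('tray',proj(c,D.apply(np.array([[0,0,18],[-50,0,18],[50,0,18],[0,40,18],[0,-40,18]])/1e3)+[.6507,.0447,0]).round(0).tolist())
E
```

```text
[ 0.45664856 -0.34609511  0.38408122] 21.375 [-0.2  0.7 -1.6]
top [([296, 144, 24, 30, 505], [308.0, 159.0]), ([251, 162, 8, 9, 54], [255.0, 166.0]), ([256, 172, 8, 9, 54], [260.0, 176.0]), ([337, 185, 29, 28, 656], [351.0, 198.0]), ([304, 228, 16, 25, 152], [311.0, 240.0])]
3.0 [[278.0, 238.0], [305.0, 220.0], [319.0, 246.0], [307.0, 223.0]]
3.15 [[277.0, 238.0], [305.0, 221.0], [319.0, 247.0], [307.0, 225.0]]
3.25 [[277.0, 238.0], [305.0, 222.0], [319.0, 248.0], [307.0, 226.0]]
tray [[245.0, 181.0], [253.0, 198.0], [237.0, 165.0], [230.0, 187.0], [259.0, 174.0]]
scene [([283, 0, 7, 8, 21], [286.0, 3.0]), ([310, 1, 4, 3, 10], [312.0, 2.0]), ([394, 82, 15, 13, 138], [400.0, 88.0]), ([399, 95, 8, 4, 16], [403.0, 96.0]), ([252, 97, 30, 45, 583], [268.0, 116.0]), ([391, 111, 14, 14, 132], [397.0, 118.0]), ([396, 125, 7, 4, 12], [399.0, 126.0]), ([289, 132, 5, 10, 30], [291.0, 137.0]), ([328, 166, 9, 4, 15], [333.0, 168.0]), ([234, 168, 5, 3, 11], [236.0, 169.0]), ([56, 175, 4, 6, 9], [57.0, 177.0]), ([325, 188, 20, 52, 736], [335.0, 217.0]), ([301, 208, 14, 7, 45], [308.0, 211.0]), ([248, 211, 20, 9, 76], [258.0, 215.0]), ([293, 232, 27, 27, 530], [306.0, 247.0]), ([52, 259, 11, 19, 91], [57.0, 268.0]), ([60, 277, 5, 5, 11], [63.0, 279.0])]
3.0 [[256.0, 204.0], [271.0, 207.0], [250.0, 213.0], [268.0, 208.0]]
3.15 [[256.0, 204.0], [271.0, 211.0], [250.0, 217.0], [268.0, 212.0]]
3.25 [[256.0, 204.0], [271.0, 213.0], [250.0, 219.0], [268.0, 214.0]]
tray [[305.0, 207.0], [292.0, 211.0], [318.0, 203.0], [298.0, 203.0], [313.0, 212.0]]
```

```bash
python3 -c "
from rig import arm
print(arm.close_job())"
```

```text
the job is handed in; nothing more can be done
None
```

I handed the job in at about 21 s of the 64 s: the crank is in the hub and turned clockwise to its stop, and the arm is clear of everything. The last images show two walnuts in the tray; the third was out of sight and I took it to have tipped too, and no verdict came back.

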